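# Set the indexing table to the marked angle

## Task

Set the rotary indexing table on the bench to the angle for the next tube: with the fingertips, push the yellow tab on the dark dial round, whichever way you like, until the red index line on the dial lines up with the green line on the scale around it. Only push the tab from one side at a time, do not pinch it, and leave the red bin, the white plug and the blue can where they stand. Finish clear of everything.

Things in the scene. Friction and masses are not known exactly. Their poses are not given: they have to be found in the camera images.
- base: round light-metal base of the indexing table, fixed to the bench, 230 mm across (244 mm at its foot), 55 mm high; origin on the dial's axis at bench height. Black scale lines every 10 degrees on its top rim; one line, along the base's own +x, is green, wider (6 mm) and longer (25 mm, from 89 to 114 mm from the axis)
- dial (a joint): angle of the dark steel dial about the vertical axis, rad, counter-clockwise from above positive; it is 0 (or a full turn, 6.283) when the red line meets the green one. The dial is 176 mm across, its top lies 58 mm above the bench, with a bright hub in its middle (40 mm across, 12 mm higher). It turns both ways with no stop within the first full turn either way; about 4 to 5 N pushed sideways at the tab moves it, and it stays where it is left
- index_tip (a point): outer end of the red index line on the dial's top (6 mm wide, 17 mm long), at the dial's rim, 88 mm from the axis; it lies on the same radius as the yellow tab
- target_tip (a point): inner end of the green line, at the dial's rim, 88 mm from the axis, 56 mm above the bench
- tab_center (a point): centre of the top of the yellow upright tab on the dial, 50 mm from the axis, 88 mm above the bench; the tab is a plate 36 mm long along the radius (32 to 68 mm from the axis), 14 mm thick across it and stands 30 mm above the dial's top. Its two halves are dial_c2 (counter-clockwise side) and dial_c3 (clockwise side); pressing on both flat sides at once counts as pinching
- red_bin: loose open red plastic bin, 100 x 80 mm, 45 mm high, to be left alone; origin at the centre of its underside
- tube_plug: loose white plastic tube plug, 52 mm across, 45 mm high, to be left alone; origin at the centre of its underside
- oil_can: loose blue can, 52 mm across, 85 mm high, to be left alone; origin at the centre of its underside
Not all that is in view belongs to the job. There is more than one size of the base; the job needs the larger.

How it is judged:
At the end, for the whole second after the job is handed in: the tip of the red line is within 4 mm of the tip of the green line (2.6 degrees) and the dial is at rest (horizontal distance between index_tip and target_tip below 0.004 m and velocity of joint dial between -0.02 and 0.02 rad/s); the robot touches nothing.
It fails at once if the tab is pinched (both of its sides pressed at once by the fingers) (contact force between the fingers and dial_c2 above 2 N and contact force between the fingers and dial_c3 above 2 N).
It fails at once if the red bin is moved more than 15 mm (distance of red_bin from where it was at the start of the episode above 0.015 m).
It fails at once if the tube plug is moved more than 15 mm (distance of tube_plug from where it was at the start of the episode above 0.015 m).
It fails at once if the can is moved more than 15 mm (distance of oil_can from where it was at the start of the episode above 0.015 m).
It also fails if it takes over 72 s, if anything falls off the work surface, if the arm or the gripper's body presses on something with over 40 N, if the wrist force passes 120 N, or if a joint passes its speed limit or range.

## Robot

A 6-joint arm with a two-finger parallel gripper is mounted at the origin on the work surface. World frame = base frame: x ahead of the robot, y to its left, z up, the work surface at z = 0. Lengths are in m, angles in rad, forces in N, time in s.
With the tool pointing down it reaches from about 0.375 to 0.9 m from the base axis. Payload 3.1 kg.
Tool frame: the origin (TCP) lies at the very end of the fingers, on their centre line; the grasp point (between the pads) lies 19 mm behind it (manip.tcp_to_grasp is the distance from the TCP to the grasp point, in m); z points along the fingers, y is the line along which they close (so a half turn about z gives the same grasp; the last joint's range is limited). The gripper opens to 85 mm and grips with 20 to 120 N. Pads are 22 mm wide; open, the fingers measure 114 mm over their backs; the gripper's body (76 mm by 85 mm) begins 54 mm behind the grasp point. The pads swing forward as they close: fully open they stand 13 mm farther back than shut.
Start: joints at [-1.345, 0.527, 1.433, -0, 1.181, -0.178], TCP at [0.246, -0.574, 0.231] pointing down, gripper open.
Joint ranges: [-3.08, 3.08], [-0.75, 2.2], [0.22, 2.44], [-1.43, 4.57], [0, 2.65], [-2.85, 2.85]. Speed limits (rad/s): [2.79, 2.79, 3.14, 3.14, 3.14, 3.14].

## Interface

Orientations are given as a unit quaternion [x, y, z, w].
In Python, from station import manip gives the robot as it stands. The module is installed in compiled form; this text tells all that it offers.
- The arm moves only by the tool step_arm, never from a script. Its argument "commands" is one flat list of numbers, 6 for each row, row after row: the shift along the tool's x, y, z in m, then the turn, a rotation vector about the tool's x, y, z in degrees. A call has exactly 10 rows; each row is the pose to reach, as a shift and turn from the pose commanded when the call began, along the tool's axes at that moment; what a row does not reach only later rows make up. A row lasts 1/10 s, in which the tool goes at most 50 mm and 8.59 degrees, less where a joint would pass 70% of its speed; a pose out of reach is approached as far as the arm can. A call with a gripper value outside its range is refused whole. "jaw" is the opening in per cent of the stroke, from 0 (shut) to 100 (fully open), set as the call begins (left out, the last holds). The fingers move at their own pace and stop on an object; "grip_force" is the grip in N (left out, the last holds). Time passes only in rows, so rows that repeat a pose let the fingers close, or fill a call up. It gives the time, the measured TCP pose, the force, the opening and the grip force at its end, in the units of the state.
- manip.sense(): the state, without advancing time (a new reading comes with each control period).
- manip.snapshot(name): name is "scene" or "top"; returns a dict with "pixels" (420x560x3 uint8, blue, green, red), "fx", "fy", "cx", "cy" (pixels), "k1" (the pictures are not rectified: a ray, as slopes to the right and down, at radius r is drawn at 1 + k1 r^2 times it, then the intrinsics apply), "R" (3x3) and "t" (3): a world point X has camera coordinates R X + t. Camera axes: x right, y down, z forward; pixel columns grow to the right and rows downward; lengths in m; the calibration is good to about 2 mm. A picture is of the moment at which its call begins. There is no depth.
- manip.sign_off(): hands the job in; it is judged then, once.
The state is a dict: "t": time; "q": joint angles; "qd": joint speeds; "tau": joint torques, N m; "tcp_pos": TCP position; "tool_rot": TCP orientation; "force": force on the tool from outside, world axes, zero at the start; "ft_torque": the same for the moment, N m; "finger_gap": opening from 0.0 (shut) to 1.0 (fully open); "gripper_force": force on a finger pad.
Only numpy, scipy, OpenCV 4.12 (cv2) and the standard library are available. Lean on these libraries where they do the work, as an engineer would, in place of code of your own. Each camera call takes 0.05 s, during which the arm holds its last target. There are 200 camera calls.

## Working session

There is one attempt and no reset: what is moved stays moved. The work goes in short steps, Python scripts to look and compute and a tool call to move; the robot and the scene stay as the last step left them, time stands still between calls to the robot, and variables do not carry over. Pictures are saved under pics/ and viewed, at most 10 in all, crops included, and the job is handed in when it is done.

Besides the shell and the picture viewer there is one more tool, called after "Request:" as name(argument=value, ...), one argument or row to a line, values as JSON. step_arm: Moves the arm, as the interface text tells. Its arguments: {"type":"object","properties":{"commands":{"type":"array","items":{"type":"number"}},"jaw":{"type":"number"},"grip_force":{"type":"number"}},"required":["commands"]}

```bash
mkdir -p pics; cat > h.py <<'E'
import numpy as np, cv2
from station import manip
def snap(n,f=None):
    s=manip.snapshot(n)
    if f: cv2.imwrite('pics/'+f,s['pixels'])
    return s
def ray(s,u,v):
    xd=np.array([(u-s['cx'])/s['fx'],(v-s['cy'])/s['fy']]); x=xd.copy()
    for _ in range(20): x=xd/(1+s['k1']*(x@x))
    R=np.array(s['R']);t=np.array(s['t'])
    return -R.T@t, R.T@np.array([x[0],x[1],1])
def plane(s,u,v,z):
    c,d=ray(s,u,v); return c+d*(z-c[2])/d[2]
def proj(s,X):
    p=np.array(s['R'])@X+np.array(s['t']); x=p[:2]/p[2]; x=x*(1+s['k1']*(x@x))
    return x*[s['fx'],s['fy']]+[s['cx'],s['cy']]
E
python3 - <<'E'
from h import *
for n in('scene','top'):
    s=snap(n,n+'0.png'); print(n,ray(s,280,210))
print(manip.sense())
E
```

```text
scene (array([1.13855686, 0.21809361, 0.9933538 ]), array([-0.56569717, -0.20486024, -0.79881351]))
top (array([ 0.4359161 , -0.01529827,  1.09429675]), array([ 0.05466975, -0.00830573, -0.9986403 ]))
{'t': 0.1, 'q': array([-1.34449547e+00,  5.28410348e-01,  1.43378141e+00,  3.29248815e-05,
        1.18138987e+00, -1.78534155e-01]), 'qd': array([-7.54489400e-05, -3.42988672e-03, -4.68397934e-03, -3.26375316e-04,
        3.03425793e-05,  1.27036412e-03]), 'tau': array([-4.43468434e-05, -4.43304026e+01, -1.78585714e+01, -3.07488153e-04,
        3.90109053e-03, -5.76374148e-06]), 'tcp_pos': array([ 0.24603612, -0.57383551,  0.23040634]), 'tool_rot': array([ 9.79584205e-01,  2.01031831e-01, -8.53008855e-06, -9.94569890e-04]), 'force': array([-0.35097706,  0.37259936, -0.1934681 ]), 'ft_torque': array([-0.00014447,  0.00429868, -0.02886884]), 'gripper_force': 0.0, 'finger_gap': 1.0003313058329335}
```

View pics/top0.png

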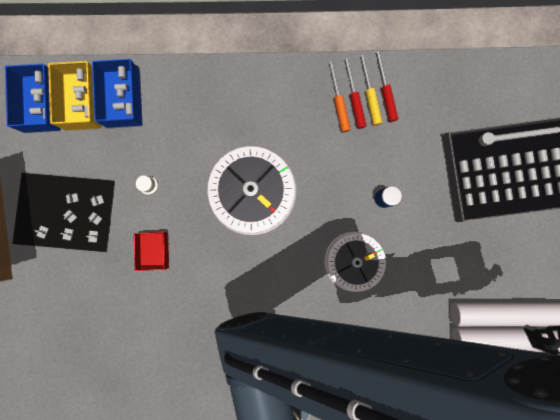

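View pics/scene0.png

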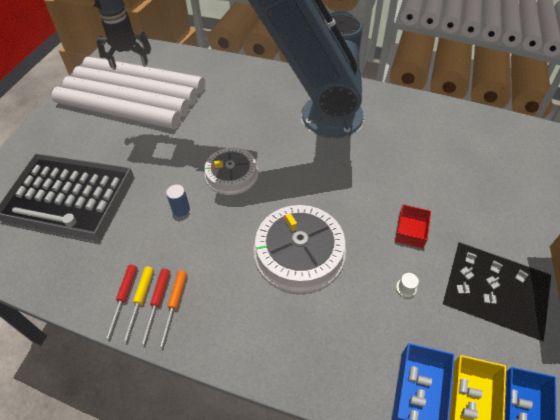

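The top view shows the large table centred near (251,190). Its green line is near (283,170), and the tab at (264,202) and red line at (273,211) lie clockwise of it. The bin is at (151,251), the plug at (146,184) and the can at (388,196). Next I'll measure these.

```bash
cat > m.py <<'E'
from h import *
def measure(n='top',C=None):
    s=snap(n); im=s['pixels']; hsv=cv2.cvtColor(im,cv2.COLOR_BGR2HSV)
    H,S,V=cv2.split(hsv)
    yy,xx=np.mgrid[:420,:560]
    if C is None: C0=np.array([251,190]) if n=='top' else np.array([300,240])
    else: C0=proj(s,np.array([*C,.058]))
    near=np.hypot(xx-C0[0],yy-C0[1])<(52 if n=='top' else 58)
    out={}
    # centre: bright rim outline at z=.055
    m=((V>170)&(S<50)&near).astype(np.uint8)
    if n=='top':
        c=max(cv2.findContours(m,cv2.RETR_EXTERNAL,cv2.CHAIN_APPROX_NONE)[0],key=cv2.contourArea)
        P=np.array([plane(s,*p[0],.055)[:2] for p in cv2.convexHull(c)])
        A=np.c_[2*P,np.ones(len(P))]; q=np.linalg.lstsq(A,(P**2).sum(1),rcond=None)[0]
        out['rim']=(q[:2],np.sqrt(q[2]+q[:2]@q[:2]))
    sel={'green':((H>45)&(H<85)&(S>90),.055),'red':(((H<8)|(H>172))&(S>130),.058),'yellow':((H>18)&(H<35)&(S>130),.088)}
    for k,(mm,z) in sel.items():
        v,u=np.nonzero(mm&near)
        if len(u): w=V[v,u]*0+1.; out[k]=(plane(s,u.mean(),v.mean(),z)[:2],len(u))
    return s,out
def report(n='top',C=None):
    s,o=measure(n,C)
    c=np.array(C) if C is not None else o['rim'][0]
    for k in o: print(n,k,o[k], 'ang %.2f r %.4f'%(np.degrees(np.arctan2(*(o[k][0]-c)[::-1])),np.linalg.norm(o[k][0]-c)) if k!='rim' else '')
    return s,o
E
python3 - <<'E'
from m import *
s,o=report('top'); report('scene',o['rim'][0])
for k,p in dict(bin=(151,251,.045),plug=(146,184,.045),can=(391,196,.085)).items(): print(k,plane(s,*p))
print(plane(s,251,188.5,.07))
im=s['pixels'][135:245,195:305]; cv2.imwrite('pics/crop1.png',cv2.resize(im,None,fx=5,fy=5,interpolation=cv2.INTER_NEAREST))
E
```

```text
top rim (array([0.54760247, 0.05200035]), np.float64(0.1182929018860792)) 
top green (array([ 0.60212714, -0.03327775]), 17) ang -57.41 r 0.1012
top red (array([ 0.49589213, -0.00317047]), 15) ang -133.15 r 0.0756
top yellow (array([0.51531679, 0.01788393]), 94) ang -133.42 r 0.0470
scene green (array([ 0.60065456, -0.03187949]), 20) ang -57.69 r 0.0992
scene red (array([ 0.49319491, -0.00470935]), 2) ang -133.81 r 0.0786
scene yellow (array([0.5242658, 0.0240218]), 125) ang -129.83 r 0.0364
bin [0.38817249 0.32056081 0.045     ]
plug [0.56761951 0.33530204 0.045     ]
can [ 0.52377911 -0.3088041   0.085     ]
[0.54932244 0.05148569 0.07      ]
```

View pics/crop1.png

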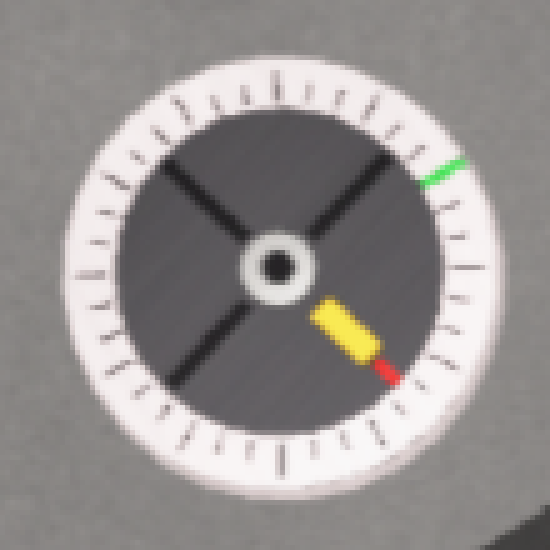

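```bash
cat > g.py <<'E'
from h import *
from scipy.spatial.transform import Rotation as Ro
C=np.array([.548,.0515])
def goto(x,y,z,psi,st=None):
    s=manip.sense(); R=Ro.from_quat(s['tool_rot']); p=s['tcp_pos']
    T=Ro.from_euler('z',psi,degrees=True)*Ro.from_euler('x',180,degrees=True)
    print('t',s['t'],'tcp',p.round(4),'F',s['force'].round(1),'q6',s['q'][5].round(2),'gap',s['finger_gap'].round(2),
     'cmd mm',(1e3*R.inv().apply(np.array([x,y,z])-p)).round(1),'deg',np.degrees((R.inv()*T).as_rotvec()).round(1))
def polar(theta,off,z,r=.05):
    "finger at tab angle theta, off m clockwise of it; tool x = clockwise tangent"
    a=np.radians(theta);u=np.array([np.cos(a),np.sin(a)]);t=np.array([-u[1],u[0]])
    p=C+r*u-off*t; goto(*p,z,theta-90)
E
python3 -c "
from g import *
polar(-133.3,.034,.20)"
```

```text
Traceback (most recent call last):
  File "g.py", line 12, in polar
    p=C+r*u-off*t; goto(*p,z,theta-90)
                   ~~~~^^^^^^^^^^^^^^^
  File "g.py", line 7, in goto
    print('t',s['t'],'tcp',p.round(4),'F',s['force'].round(1),'q6',s['q'][5].round(2),'gap',s['finger_gap'].round(2),
                                                                                            ^^^^^^^^^^^^^^^^^^^^^
AttributeError: 'float' object has no attribute 'round'
```

```bash
sed -i "s/s\['finger_gap'\].round(2)/round(s['finger_gap'],2)/" g.py
python3 -c "
from g import *
polar(-133.3,.034,.20)"
```

```text
t 0.2 tcp [ 0.2461 -0.5741  0.2307] F [-0.2 -0.7  0.3] q6 -0.18 gap 1.0 cmd mm [ 464.5 -467.3   31.4] deg [-0.000e+00 -1.000e-01 -1.135e+02]
```

Request:
step_arm(
  commands=[30, -30, 0, 0, 0, 0],
)

```text
validation failed for argument at $.co...
```

Request:
step_arm(
  commands=[0.03, -0.03, 0, 0, 0, -7, 0.06, -0.06, 0, 0, 0, -14, 0.09, -0.09, 0, 0, 0, -21, 0.12, -0.12, 0, 0, 0, -28, 0.15, -0.15, 0, 0, 0, -35, 0.18, -0.18, 0, 0, 0, -42, 0.21, -0.21, 0, 0, 0, -49, 0.24, -0.24, 0, 0, 0, -56, 0.27, -0.27, 0, 0, 0, -63, 0.3, -0.3, 0, 0, 0, -70],
  jaw=0,
  grip_force=40,
)

```text
t: 1.2
tcp_pos: [0.4041, -0.1789, 0.2314]
tool_rot: [0.685, 0.728, 0.0, 0.0]
force: [2.2, -0.2, -0.4]
finger_gap: 0.0
gripper_force: 0.0
```

```bash
python3 -c "
from g import *
polar(-133.3,.034,.20)"
```

```text
t 1.2 tcp [ 0.4041 -0.1789  0.2314] F [ 2.2 -0.2 -0.4] q6 -0.73 gap 0.0 cmd mm [211.9  97.8  31.4] deg [  0.    0.  -43.2]
```

My first call was malformed (one row only) and was refused whole, so nothing moved. The second ran as intended. Next I go above the start point.

Request:
step_arm(
  commands=[0.03, 0.014, 0.004, 0, 0, -6, 0.06, 0.028, 0.008, 0, 0, -12, 0.09, 0.042, 0.012, 0, 0, -18, 0.12, 0.056, 0.016, 0, 0, -24, 0.15, 0.07, 0.02, 0, 0, -30, 0.18, 0.084, 0.024, 0, 0, -36, 0.2, 0.092, 0.028, 0, 0, -40, 0.212, 0.098, 0.031, 0, 0, -43, 0.212, 0.098, 0.031, 0, 0, -43, 0.212, 0.098, 0.031, 0, 0, -43],
)

```text
t: 2.2
tcp_pos: [0.4896, 0.0361, 0.2002]
tool_rot: [0.373, 0.928, -0.0, -0.0]
force: [-1.2, -0.6, -0.3]
finger_gap: 0.0
gripper_force: 0.0
```

```bash
python3 -c "
from g import *
polar(-133.3,.034,.068)
snap('scene','s1.png')"
```

```text
t 2.2 tcp [0.4896 0.0361 0.2002] F [-1.2 -0.6 -0.3] q6 -0.96 gap 0.0 cmd mm [  2.1   1.3 132.2] deg [-0.  -0.  -0.5]
```

View pics/s1.png

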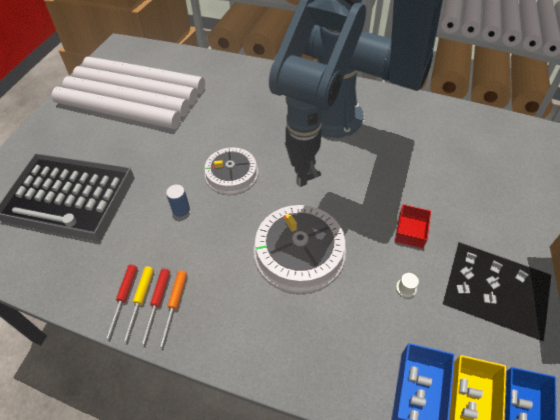

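The shut fingers at (308,180) are above the dial, on the clockwise side of the tab at (292,222), with nothing in the way. I'll descend now.

Request:
step_arm(
  commands=[0.002, 0.001, 0.02, 0, 0, 0, 0.002, 0.001, 0.04, 0, 0, 0, 0.002, 0.001, 0.06, 0, 0, 0, 0.002, 0.001, 0.08, 0, 0, 0, 0.002, 0.001, 0.1, 0, 0, 0, 0.002, 0.001, 0.115, 0, 0, 0, 0.002, 0.001, 0.125, 0, 0, 0, 0.002, 0.001, 0.131, 0, 0, 0, 0.002, 0.001, 0.131, 0, 0, 0, 0.002, 0.001, 0.131, 0, 0, 0],
)

```text
t: 3.25
tcp_pos: [0.4894, 0.0384, 0.0697]
tool_rot: [0.373, 0.928, 0.0, 0.0]
force: [-0.1, -0.6, 0.2]
finger_gap: 0.0
gripper_force: 0.0
```

```bash
python3 -c "
from g import *
for th in (-133.3,-123,-113,-103): polar(th,.018,.068)
snap('scene','s2.png')"; python3 -c "
import cv2;im=cv2.imread('pics/s2.png')[160:300,230:370];cv2.imwrite('pics/s2c.png',cv2.resize(im,None,fx=4,fy=4))"
```

```text
t 3.25 tcp [0.4894 0.0384 0.0697] F [-0.1 -0.6  0.2] q6 -0.96 gap 0.0 cmd mm [-15.6  -0.1   1.8] deg [ 0.   0.  -0.5]
t 3.25 tcp [0.4894 0.0384 0.0697] F [-0.1 -0.6  0.2] q6 -0.96 gap 0.0 cmd mm [-24.9  -2.5   1.8] deg [  0.    0.  -10.8]
t 3.25 tcp [0.4894 0.0384 0.0697] F [-0.1 -0.6  0.2] q6 -0.96 gap 0.0 cmd mm [-34.1  -3.1   1.8] deg [  0.    0.  -20.8]
t 3.25 tcp [0.4894 0.0384 0.0697] F [-0.1 -0.6  0.2] q6 -0.96 gap 0.0 cmd mm [-43.4  -2.1   1.8] deg [  0.    0.  -30.8]
```

View pics/s2c.png

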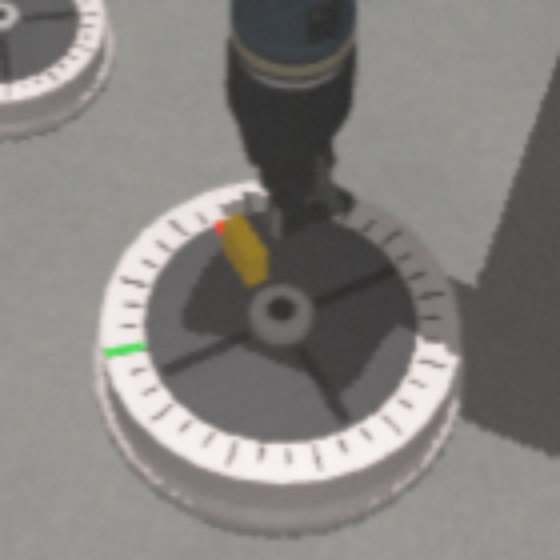

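Request:
step_arm(
  commands=[-0.004, 0, 0.001, 0, 0, 0, -0.008, 0, 0.001, 0, 0, 0, -0.012, 0, 0.001, 0, 0, 0, -0.0155, 0, 0.001, 0, 0, -0.5, -0.0185, -0.001, 0.001, 0, 0, -4, -0.0215, -0.0017, 0.001, 0, 0, -7, -0.025, -0.0025, 0.001, 0, 0, -11, -0.028, -0.0029, 0.001, 0, 0, -14, -0.031, -0.0031, 0.001, 0, 0, -17.5, -0.034, -0.0031, 0.001, 0, 0, -21],
)

```text
t: 4.3
tcp_pos: [0.5093, 0.0136, 0.0682]
tool_rot: [0.196, 0.981, 0.0, -0.003]
force: [-3.9, 1.2, 3.2]
finger_gap: 0.001
gripper_force: 1.9
```

```bash
python3 -c "
from g import *
for th in (-113,-105,-97,-89,-81): polar(th,.018,.068)
from m import *
report('scene',C)"
```

```text
t 4.3 tcp [0.5093 0.0136 0.0682] F [-3.9  1.2  3.2] q6 -1.37 gap 0.0 cmd mm [-2.8 -0.   0.2] deg [-0.  -0.3  0.3]
t 4.3 tcp [0.5093 0.0136 0.0682] F [-3.9  1.2  3.2] q6 -1.37 gap 0.0 cmd mm [-9.9 -2.1  0.1] deg [-0.  -0.3 -7.7]
t 4.3 tcp [0.5093 0.0136 0.0682] F [-3.9  1.2  3.2] q6 -1.37 gap 0.0 cmd mm [-17.2  -3.1   0.1] deg [  0.   -0.3 -15.7]
t 4.3 tcp [0.5093 0.0136 0.0682] F [-3.9  1.2  3.2] q6 -1.37 gap 0.0 cmd mm [-24.6  -3.1   0. ] deg [  0.   -0.3 -23.7]
t 4.3 tcp [0.5093 0.0136 0.0682] F [-3.9  1.2  3.2] q6 -1.37 gap 0.0 cmd mm [-32.   -2.1   0. ] deg [  0.1  -0.3 -31.7]
scene green (array([ 0.60078386, -0.03179557]), 19) ang -57.64 r 0.0986
scene red (array([ 0.51180808, -0.0161947 ]), 5) ang -118.13 r 0.0768
scene yellow (array([0.53599128, 0.01581699]), 142) ang -108.60 r 0.0376
```

Request:
step_arm(
  commands=[-0.003, -0.001, 0, 0, 0, -3.5, -0.0062, -0.0018, 0, 0, 0, -7, -0.0093, -0.0024, 0, 0, 0, -10.5, -0.0125, -0.0028, 0, 0, 0, -14, -0.0157, -0.0031, 0, 0, 0, -17.5, -0.0188, -0.0032, 0, 0, 0, -21, -0.022, -0.0031, 0, 0, 0, -24.5, -0.0255, -0.0027, 0, 0, 0, -28, -0.0255, -0.0027, 0, 0, 0, -28, -0.0255, -0.0027, 0, 0, 0, -28],
)

```text
t: 5.35
tcp_pos: [0.5327, 0.0003, 0.0679]
tool_rot: [-0.045, 0.999, 0.0, -0.001]
force: [-3.9, -3.0, -1.9]
finger_gap: -0.005
gripper_force: 1.8
```

```bash
python3 -c "
from g import *
for th in (-85,-77,-73,-69,-65,-61,-59): polar(th,.018,.068)
from m import *
report('scene',C)
s,o=report('top',C)
cv2.imwrite('pics/t3.png',cv2.resize(s['pixels'][135:245,195:305],None,fx=4,fy=4))"
```

```text
t 5.35 tcp [5.327e-01 3.000e-04 6.790e-02] F [-3.9 -3.  -1.9] q6 -1.87 gap -0.01 cmd mm [-1.8 -0.3 -0.1] deg [ 0.  -0.2  0.1]
t 5.35 tcp [5.327e-01 3.000e-04 6.790e-02] F [-3.9 -3.  -1.9] q6 -1.87 gap -0.01 cmd mm [-8.9 -2.4 -0.1] deg [ 0.  -0.2 -7.9]
t 5.35 tcp [5.327e-01 3.000e-04 6.790e-02] F [-3.9 -3.  -1.9] q6 -1.87 gap -0.01 cmd mm [-12.5  -3.   -0.1] deg [  0.   -0.2 -11.9]
t 5.35 tcp [5.327e-01 3.000e-04 6.790e-02] F [-3.9 -3.  -1.9] q6 -1.87 gap -0.01 cmd mm [-16.2  -3.4  -0.1] deg [  0.   -0.2 -15.9]
t 5.35 tcp [5.327e-01 3.000e-04 6.790e-02] F [-3.9 -3.  -1.9] q6 -1.87 gap -0.01 cmd mm [-19.9  -3.5  -0.1] deg [  0.   -0.2 -19.9]
t 5.35 tcp [5.327e-01 3.000e-04 6.790e-02] F [-3.9 -3.  -1.9] q6 -1.87 gap -0.01 cmd mm [-23.6  -3.4  -0.1] deg [  0.   -0.2 -23.9]
t 5.35 tcp [5.327e-01 3.000e-04 6.790e-02] F [-3.9 -3.  -1.9] q6 -1.87 gap -0.01 cmd mm [-25.5  -3.2  -0.1] deg [  0.   -0.2 -25.9]
scene green (array([ 0.59998962, -0.03060614]), 16) ang -57.66 r 0.0972
scene red (array([ 0.54809168, -0.02234992]), 12) ang -89.93 r 0.0738
scene yellow (array([0.55776709, 0.00976913]), 159) ang -76.83 r 0.0429
top rim (array([0.56468077, 0.05517042]), np.float64(0.10451369888241453))
```

View pics/t3.png

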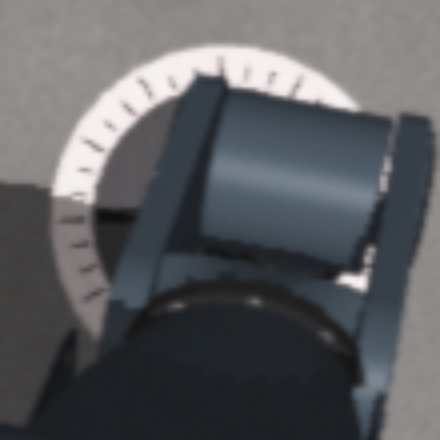

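The top view is blocked by the arm, but the scene view puts the red line at -89.9°, against -57.6° for the green. I'll push about 24° more.

Request:
step_arm(
  commands=[-0.0026, -0.0008, 0, 0, 0, -3, -0.0053, -0.0016, 0, 0, 0, -6, -0.008, -0.0022, 0, 0, 0, -9, -0.0107, -0.0027, 0, 0, 0, -12, -0.0135, -0.003, 0, 0, 0, -15, -0.0163, -0.0032, 0, 0, 0, -18, -0.0191, -0.0032, 0, 0, 0, -21, -0.0218, -0.0031, 0, 0, 0, -24, -0.0218, -0.0031, 0, 0, 0, -24, -0.0218, -0.0031, 0, 0, 0, -24],
)

```text
t: 6.45
tcp_pos: [0.5566, -0.0007, 0.0685]
tool_rot: [-0.251, 0.968, -0.0, 0.001]
force: [-0.7, -1.6, -0.8]
finger_gap: -0.006
gripper_force: 1.0
```

```bash
python3 -c "
from g import *
for th in (-61,-59,-57,-55,-53,-51): polar(th,.018,.068)
from m import *
s,o=report('scene',C)
cv2.imwrite('pics/s4.png',cv2.resize(s['pixels'][160:300,230:370],None,fx=4,fy=4,interpolation=cv2.INTER_CUBIC))"
```

```text
t 6.45 tcp [ 0.5566 -0.0007  0.0685] F [-0.7 -1.6 -0.8] q6 -2.28 gap -0.01 cmd mm [ 0.2 -0.2  0.5] deg [-0.1  0.1  0.1]
t 6.45 tcp [ 0.5566 -0.0007  0.0685] F [-0.7 -1.6 -0.8] q6 -2.28 gap -0.01 cmd mm [-1.6 -0.8  0.5] deg [-0.1  0.1 -1.9]
t 6.45 tcp [ 0.5566 -0.0007  0.0685] F [-0.7 -1.6 -0.8] q6 -2.28 gap -0.01 cmd mm [-3.4 -1.3  0.5] deg [-0.1  0.1 -3.9]
t 6.45 tcp [ 0.5566 -0.0007  0.0685] F [-0.7 -1.6 -0.8] q6 -2.28 gap -0.01 cmd mm [-5.2 -1.8  0.5] deg [-0.1  0.1 -5.9]
t 6.45 tcp [ 0.5566 -0.0007  0.0685] F [-0.7 -1.6 -0.8] q6 -2.28 gap -0.01 cmd mm [-7.  -2.2  0.5] deg [-0.1  0.1 -7.9]
t 6.45 tcp [ 0.5566 -0.0007  0.0685] F [-0.7 -1.6 -0.8] q6 -2.28 gap -0.01 cmd mm [-8.8 -2.5  0.5] deg [-0.1  0.1 -9.9]
scene green (array([ 0.59998962, -0.03060614]), 16) ang -57.66 r 0.0972
scene red (array([ 0.57985989, -0.01508292]), 13) ang -64.43 r 0.0738
scene yellow (array([0.5782132 , 0.01397791]), 164) ang -51.16 r 0.0482
```

View pics/s4.png

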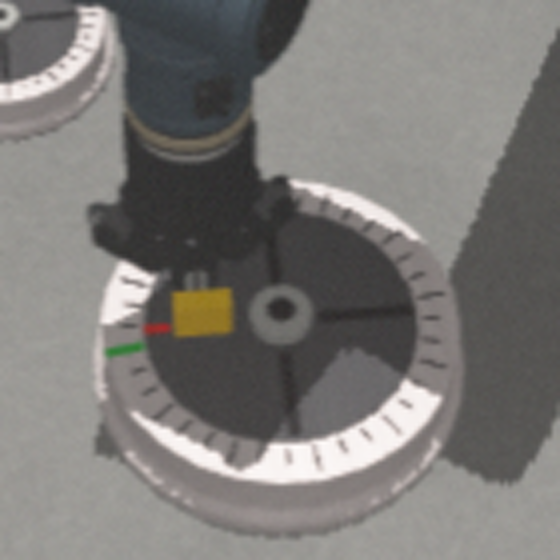

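The red tip, near crop pixel (147,329), is one step short of the green tip at (143,349), about 6.8° to go. I'll make a slow 5.5° push.

Request:
step_arm(
  commands=[-0.0008, -0.0003, 0, 0, 0, -1, -0.0017, -0.0005, 0, 0, 0, -2, -0.0026, -0.0008, 0, 0, 0, -3, -0.0035, -0.001, 0, 0, 0, -4, -0.0044, -0.0012, 0, 0, 0, -5, -0.005, -0.0014, 0, 0, 0, -5.5, -0.005, -0.0014, 0, 0, 0, -5.5, -0.005, -0.0014, 0, 0, 0, -5.5, -0.005, -0.0014, 0, 0, 0, -5.5, -0.005, -0.0014, 0, 0, 0, -5.5],
)

```text
t: 7.5
tcp_pos: [0.5612, 0.0009, 0.0684]
tool_rot: [-0.298, 0.955, 0.0, 0.0]
force: [-1.0, -2.3, 0.8]
finger_gap: -0.001
gripper_force: 1.1
```

```bash
python3 -c "
from g import *
for th in (-55.5,-54.5,-53.5): polar(th,.018,.068)
from m import *
s,o=report('scene',C)"
```

```text
t 7.5 tcp [0.5612 0.0009 0.0684] F [-1.  -2.3  0.8] q6 -2.37 gap -0.0 cmd mm [ 0.2 -0.8  0.4] deg [-0.   0.   0.2]
t 7.5 tcp [0.5612 0.0009 0.0684] F [-1.  -2.3  0.8] q6 -2.37 gap -0.0 cmd mm [-0.7 -1.1  0.4] deg [-0.   0.  -0.8]
t 7.5 tcp [0.5612 0.0009 0.0684] F [-1.  -2.3  0.8] q6 -2.37 gap -0.0 cmd mm [-1.6 -1.4  0.4] deg [-0.   0.  -1.8]
scene green (array([ 0.59998962, -0.03060614]), 16) ang -57.66 r 0.0972
scene red (array([ 0.5870871 , -0.01194614]), 14) ang -58.36 r 0.0745
scene yellow (array([0.58204448, 0.01659426]), 170) ang -45.72 r 0.0488
```

The red line is within about 0.7°. I'll back off, rise, and check from above.

Request:
step_arm(
  commands=[0.003, 0, 0, 0, 0, 0, 0.008, 0, 0, 0, 0, 0, 0.014, 0, 0, 0, 0, 0, 0.018, 0, -0.005, 0, 0, 0, 0.02, 0, -0.02, 0, 0, 0, 0.02, 0, -0.05, 0, 0, 0, 0.02, 0, -0.09, 0, 0, 0, 0.02, 0, -0.13, 0, 0, 0, 0.02, 0, -0.16, 0, 0, 0, 0.02, 0, -0.17, 0, 0, 0],
)

```text
t: 8.55
tcp_pos: [0.5461, -0.0112, 0.2422]
tool_rot: [-0.298, 0.955, -0.002, 0.003]
force: [0.7, 0.2, 0.3]
finger_gap: -0.004
gripper_force: 0.0
```

```bash
python3 -c "
from g import *
goto(.30,-.42,.24,100)
from m import *
s,o=report('scene',C)"
```

```text
t 8.55 tcp [ 0.5461 -0.0112  0.2422] F [0.7 0.2 0.3] q6 -2.4 gap -0.0 cmd mm [ 435.1 -196.1    1. ] deg [1.000e-01 5.000e-01 1.147e+02]
scene green (array([ 0.60023917, -0.03127877]), 17) ang -57.75 r 0.0979
scene red (array([ 0.5870662 , -0.01237366]), 11) ang -58.55 r 0.0749
scene yellow (array([0.58239056, 0.01585491]), 158) ang -46.03 r 0.0495
```

Request:
step_arm(
  commands=[0.04, -0.018, 0, 0, 0, 8, 0.08, -0.036, 0, 0, 0, 16, 0.12, -0.054, 0, 0, 0, 24, 0.16, -0.072, 0, 0, 0, 32, 0.2, -0.09, 0, 0, 0, 40, 0.24, -0.108, 0, 0, 0, 48, 0.28, -0.126, 0, 0, 0, 56, 0.31, -0.14, 0, 0, 0, 64, 0.33, -0.15, 0, 0, 0, 68, 0.33, -0.15, 0, 0, 0, 68],
)

```text
t: 9.6
tcp_pos: [0.3568, -0.3238, 0.2368]
tool_rot: [0.289, 0.957, 0.0, -0.001]
force: [0.4, 0.7, 0.1]
finger_gap: -0.002
gripper_force: 0.0
```

```bash
python3 -c "
from m import *
print(manip.sense()['force'])
C=[.548,.0515]
report('scene',C)
s,o=report('top');report('top',C)
cv2.imwrite('pics/t5.png',cv2.resize(s['pixels'][110:290,120:420],None,fx=2.6,fy=2.6,interpolation=cv2.INTER_CUBIC))"
```

```text
[0.43638892 0.72303674 0.07771757]
scene green (array([ 0.60078386, -0.03179557]), 19) ang -57.64 r 0.0986
scene red (array([ 0.58645944, -0.01142463]), 17) ang -58.57 r 0.0737
scene yellow (array([0.58151471, 0.01575715]), 163) ang -46.84 r 0.0490
top rim (array([0.55090227, 0.0551836 ]), np.float64(0.11518785705432537)) 
top green (array([ 0.60212714, -0.03327775]), 17) ang -59.93 r 0.1022
top red (array([ 0.58884458, -0.01480831]), 16) ang -61.54 r 0.0796
top yellow (array([0.57322169, 0.00990893]), 103) ang -63.76 r 0.0505
top rim (array([0.54792844, 0.0521766 ]), np.float64(0.11801154810794573)) 
top green (array([ 0.60212714, -0.03327775]), 17) ang -57.44 r 0.1006
top red (array([ 0.58884458, -0.01480831]), 16) ang -58.37 r 0.0779
top yellow (array([0.57308064, 0.00997442]), 104) ang -58.87 r 0.0485
```

View pics/t5.png

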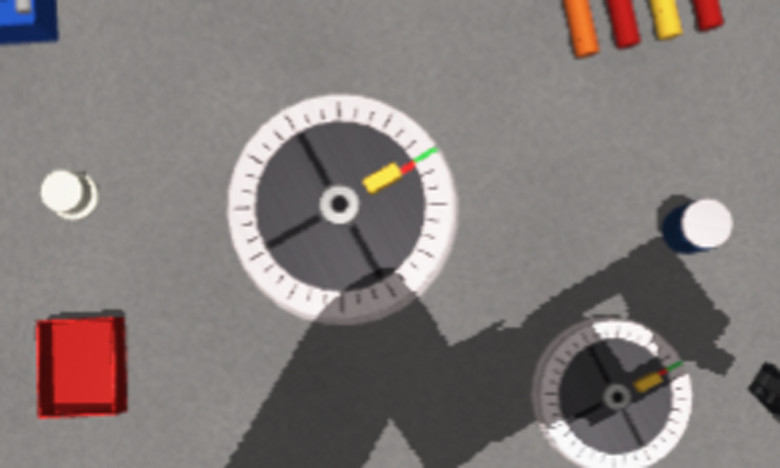

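The red line at crop (408,166) runs straight into the green one at (426,154). Both views put the error at about 0.9° (1.4 mm), inside the 2.6° allowed. The bin, plug and can haven't moved, and the arm is clear.

```bash
python3 -c "
from station import manip
print(manip.sign_off())"
```

```text
the job is handed in; nothing more can be done
None
```

The dial is set and the job handed in: the red line meets the green to within about 0.9° (1.4 mm, limit 4 mm), the bin, plug and can were left alone, and the arm is clear; the sign-off did not report a verdict.

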